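Square a carton into the packing stop and hold the stamp on its printed frame

TASK

First push the brown carton that has the blue printed frame square and flush into the corner of the low aluminium fence. Then pick up the red-handled stamp and press it gently onto the carton, upright, centred inside the printed frame and square with it, until its spring is pushed in about half-way, and finish while holding it pressed there, with the carton still flush in the corner. Do not drive the stamp to its stop or press hard, keep the carton flat on the table, and leave the other things on the table where they are.

Things in the scene. Friction and masses are not known exactly. Their poses are not given: they have to be found in the camera images.
- fence: Fixed L-shaped aluminium fence, 30 mm high, bars 22 mm thick, yaw within 12 degrees. Origin: inside corner at table level. The far bar stops things at x = 0 of its frame (y from +22 to -178 mm), the left bar at y = 0 (x from 0 to -140 mm). A thing in the corner lies at negative x and y: push along the fence's +x and +y to seat it.
- carton: Loose closed brown carton, 130 (x) by 190 (y) by 70 mm high, 0.3 to 0.55 kg. Origin: centre of its underside, z up. Its +x face goes against the far bar, its +y face against the left bar: seated, its origin is at (-65, -95) mm in the fence's frame, axes agreeing. It starts 30 to 80 mm short of each bar (at its middle) and up to 16 degrees askew.
- spot (a point): Centre of the dark blue printed frame on the carton's top (70 mm above the table); axes as the carton's. The frame is a rectangle 44 mm (x) by 64 mm (y) inside its 4 mm lines, on a white label 70 by 90 mm. It lies at (-15, -35, 70) mm in the carton's frame.
- corner (a point): The carton's lower corner at (+65, +95, 0) mm of its frame, the one that goes into the fence's corner.
- far_right (a point): The carton's lower corner at (+65, -95, 0) mm of its frame.
- near_left (a point): The carton's lower corner at (-65, +95, 0) mm of its frame.
- stamp: Loose stamp, upright on the table, 0.14 kg. Origin: centre of its face with the spring out (table level), z up. From below: grey foot 30 (x) by 50 (y) by 12 mm, 14 mm gap with rods, black body 34 by 54 mm from 26 to 48 mm, red handle 24 (x) by 40 (y) mm from 48 to 102 mm: grip across its 24 mm, 75 mm up. Its y goes along the printed frame's y, either way round.
- stamp_foot (a joint): How far the stamp's foot is pushed in against its spring: 0 (out) to 0.012 m (at its stop). It takes 3 N to start it and 0.4 N more for each mm (about 5.4 N half-way, 7.8 N at the stop). The stamp's own weight does not push it in.
- stamp_face (a point): Centre of the foot's stamping face (underside); axes as the stamp's.
- tape_roll: Bystander: roll of brown tape, 92 mm across, 48 mm high. Origin under its centre.
- clip_tub: Bystander: small jar with a blue cap, 60 mm across, 70 mm high. Origin under its centre.
- tape_gun: Bystander: grey tape dispenser with a blue handle, about 150 by 64 mm, 135 mm high. Origin under its centre.
- safety_knife: Bystander: yellow safety knife lying flat, 140 by 28 by 16 mm. Origin under its centre.
- small_carton: Bystander: plain small carton, 120 by 160 by 60 mm. Origin under its centre.
- mug: Bystander: white mug, 80 mm across, 95 mm high. Origin under its centre.
Things that resemble listed ones, but are neither listed nor needed, are in the scene too. What is shaped like the carton but turquoise is not meant. Leave any white look-alike of the stamp alone.

How it is judged:
By the outcome, as a careful person would: the job done as asked, in the order asked, and still so for the second after the job is handed in, while the arm keeps its last pose, push and grip.
It also fails if it takes over 67 s, if anything falls off the work surface, if the arm or the gripper's body presses on something with over 40 N, if the wrist force passes 120 N, or if a joint passes its speed limit or range.

ROBOT

A 6-joint arm with a two-finger parallel gripper is mounted at the origin on the work surface. World frame = base frame: x ahead of the robot, y to its left, z up, the work surface at z = 0. Lengths are in m, angles in degrees, forces in N, time in s.
With the tool pointing down it reaches from about 0.375 to 0.9 m from the base axis. Payload 3.1 kg.
Tool frame: the origin (TCP) lies on the centre line of the jaws, within the pads' length; the fingertips stand finger_overhang ahead of it and the grasp point (between the pads) lies 5 mm behind it (finger_overhang is the distance from the TCP to the fingertips, in m); z points along the fingers, y is the line along which they close (so a half turn about z gives the same grasp; the last joint's range is limited). The gripper opens to 87 mm and grips with 3 to 60 N. Pads are 19 mm wide; open, the fingers measure 117 mm over their backs; the gripper's body (75 mm by 190 mm) begins 51 mm behind the grasp point.
Start: joints at [63.627, 30.224, 82.088, -0, 67.689, -10.227], TCP at [0.174, 0.6, 0.237] pointing down, gripper open.
Joint ranges: [-176.69, 176.69], [-43.24, 126.21], [12.49, 139.97], [-82, 262], [0, 151.66], [-163.58, 163.58]. Speed limits (degrees/s): [159.86, 159.86, 180, 180, 180, 180].

INTERFACE

Orientations are given as a 3x3 rotation matrix whose columns are the frame's x, y, z axes.
In Python, from rig import read_state, capture, calibration, hand_in, finger_overhang gives the robot as it stands.
- The arm moves only by the tool send_rows, never from a script. Its argument "plan" is a list of rows, each a list of 5 numbers: the closure in counts, from 0 (fully open) to 255 (shut), then the shift along the tool's x, y, z in m, then the turn about the tool's z in rad. A call has 1 to 20 rows; each row shifts and turns the commanded pose from where the row before left it, along the tool's axes as they then stand; what a row does not reach is not made up. A row lasts 1/12 s, in which the tool goes at most 41.7 mm and 7.16 degrees, less where a joint would pass 70% of its speed; a pose out of reach is approached as far as the arm can. A call is refused whole if a number of a shift passes 0.0417 or a number of a turn 0.125, either way. A call with a gripper value outside its range is refused whole. The fingers move at their own pace and stop on an object; the grip force is fixed at half the most. Time passes only in rows, so rows that do not move let the fingers close. It gives the time, the measured TCP pose, the force, the opening and the grip force at its end, in the units of the state.
- read_state(): the state, without advancing time (a new reading comes with each control period).
- capture(name): name is "scene" or "top"; returns (picture, depth): 420x560x3 uint8, blue, green, red; 420x560 float32, m along the optical axis (not along the pixel's ray), 0 where there is no reading.
- calibration(name): a dict with "fx", "fy", "cx", "cy" (pixels), "xyz" and "rotation" of the camera in the world. Camera axes: x right, y down, z forward; pixel columns grow to the right and rows downward; lengths in m; the calibration is good to about 2 mm. A picture is of the moment at which its call begins. calibration takes no time and is no camera call.
- hand_in(): hands the job in; it is judged then, once.
The state is a dict: "time_s": time; "joint_positions": joint angles; "qvel": joint speeds; "tau": joint torques, N m; "position": TCP position; "tcp_rot": TCP orientation; "force": force on the tool from outside, world axes, zero at the start; "moment": the same for the moment, N m; "opening": opening from 0.0 (shut) to 1.0 (fully open); "grasp_force": force on a finger pad.
Only numpy, scipy, OpenCV 4.12 (cv2) and the standard library are available. Lean on these libraries where they do the work, as an engineer would, in place of code of your own. Each camera call takes 0.05 s, during which the arm holds its last target. There are 200 camera calls.

## Working session

There is one attempt and no reset: what is moved stays moved. The work goes in short steps, Python scripts to look and compute and a tool call to move; the robot and the scene stay as the last step left them, time stands still between calls to the robot, and variables do not carry over. Pictures are saved under pics/ and viewed, at most 10 in all, crops included, and the job is handed in when it is done.

Besides the shell and the picture viewer there is one more tool, called after "Request:" by a JSON object that holds its "fn" and its "kwargs", one argument or row to a line. send_rows: Moves the arm, as the interface text tells. Its arguments: {"type":"object","properties":{"plan":{"type":"array","items":{"type":"array","items":{"type":"number"}}}},"required":["plan"]}

```bash
mkdir -p pics; cat > h.py <<'E'
import numpy as np, cv2
from rig import *
def cap(n):
    im,d=capture(n); c=calibration(n); v,u=np.mgrid[0:420,0:560]
    P=np.stack([(u-c['cx'])/c['fx']*d,(v-c['cy'])/c['fy']*d,d],-1)@np.array(c['rotation']).T+np.array(c['xyz'])
    P[d==0]=np.nan
    return im,P
E
python3 - <<'E'
from h import *
for n in('top','scene'):
    im,P=cap(n); np.savez(n+'.npz',im=im,P=P); cv2.imwrite(f'pics/{n}1.png',cv2.resize(im,(800,600)))
    c=calibration(n);print(n,c)
print(read_state(),finger_overhang)
E
```

```text
top {'fx': 523.2904834176604, 'fy': 523.2904834176604, 'cx': 276.3225570875536, 'cy': 213.05232158458233, 'xyz': array([0.31253392, 0.020824  , 1.54229315]), 'rotation': array([[-6.45089760e-03, -9.84263294e-01,  1.76590358e-01],
       [-9.99978801e-01,  6.19322749e-03, -2.01027030e-03],
       [ 8.84971006e-04, -1.76599583e-01, -9.84282380e-01]])}
scene {'fx': 404.8925708565674, 'fy': 404.8925708565674, 'cx': 279.27820593055486, 'cy': 209.12938915592065, 'xyz': array([ 1.21986577, -0.64278886,  0.74983609]), 'rotation': array([[ 0.71100605,  0.40531932, -0.5746187 ],
       [ 0.70302365, -0.42728532,  0.56849363],
       [-0.01510469, -0.80817294, -0.58875151]])}
{'time_s': 0.1, 'joint_positions': array([ 6.36270383e+01,  3.02753713e+01,  8.21491022e+01,  6.98628041e-04,
        6.76893331e+01, -1.02271632e+01]), 'qvel': array([-0.06034074, -0.14780854, -0.19637758,  0.01723924,  0.02032764,
        0.05387479]), 'tau': array([ 1.77210090e-04, -4.40984166e+01, -1.77149856e+01,  6.34724647e-02,
        5.33563877e-02, -5.64312654e-05]), 'position': array([0.17348311, 0.59978181, 0.23565057]), 'tcp_rot': array([[-9.60555727e-01,  2.78086135e-01, -8.92445096e-04],
       [ 2.78087329e-01,  9.60554157e-01, -1.77455676e-03],
       [ 3.63762217e-04, -1.95273833e-03, -9.99998027e-01]]), 'force': array([ 0.27693419, -0.01230531, -0.24312615]), 'moment': array([ 0.00371976, -0.03601812,  0.02995567]), 'grasp_force': 0.0, 'opening': 1.0001231440123783} 0.014
```

View pics/top1.png

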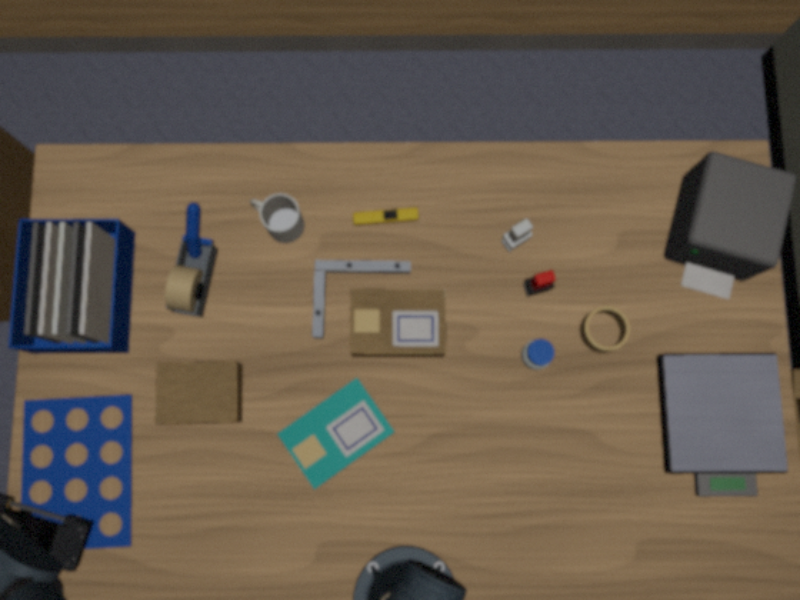

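View pics/scene1.png

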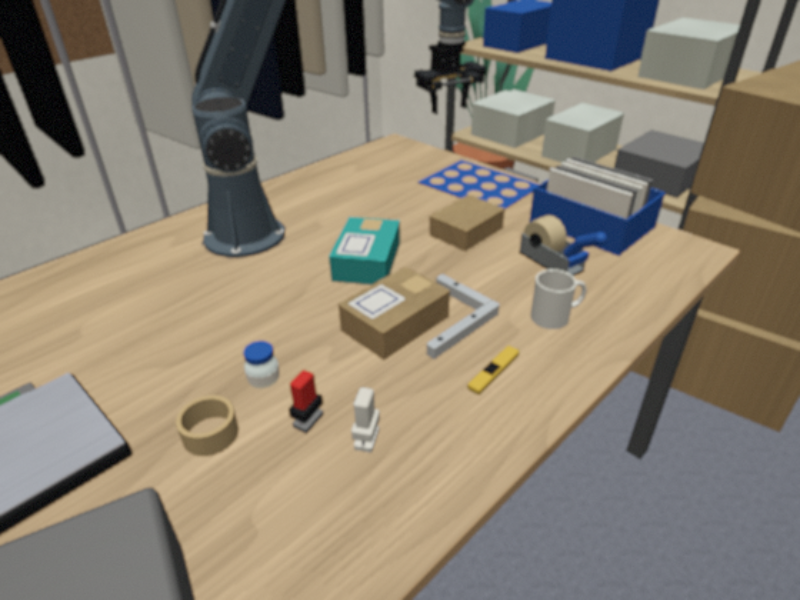

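Both the carton and the stamp have a decoy (800x600 top-view pixels):
- **Carton:** the brown one at (398,323) has the blue frame at (416,328), so it fits. The turquoise one at (336,432) doesn't.
- **Stamp:** the red-handled one at (540,283) fits. The white one at (518,233) doesn't.
- **Fence:** its inside corner is at about (325,272).

Next I'll measure the poses and confirm with one enlarged crop.

```bash
cat > m.py <<'E'
from h import *
def rect(P,mask,lab):
    X=P[mask][:,:2]*1000
    r=cv2.minAreaRect(X.astype(np.float32)); print(lab,len(X),'c',np.round(r[0],1),'size',np.round(r[1],1),'ang',round(r[2],2),'z',np.round(np.nanmedian(P[mask][:,2])*1000,1)); return r
def region(P,u0,u1,v0,v1,z0,z1,er=0):
    v,u=np.mgrid[0:420,0:560]
    m=(u>=u0)&(u<u1)&(v>=v0)&(v<v1)&(P[...,2]>z0)&(P[...,2]<z1)
    return cv2.erode(m.astype(np.uint8),np.ones((3,3)),iterations=er)>0 if er else m
E
python3 - <<'E'
from m import *
D=np.load('top.npz');im,P=D['im'],D['P']
rect(P,region(P,235,330,195,260,.06,.08),'carton')
g=region(P,215,290,178,240,.022,.038)
rect(P,g&(np.mgrid[0:420,0:560][0]<192),'farbar')
rect(P,g&(np.mgrid[0:420,0:560][0]>=195)&(np.mgrid[0:420,0:560][1]<230),'leftbar')
I=im.astype(int);b,gg,r=I[...,0],I[...,1],I[...,2]
red=(r>100)&(gg<60)&(b<60)
rect(P,red&region(P,350,400,180,215,.09,.12),'redtop')
rect(P,red&region(P,350,400,180,215,.0,.12),'redall')
rect(P,region(P,350,400,180,215,.04,.056),'body')
blue=(b>r+25)&region(P,270,315,210,250,.055,.085)
x=rect(P,blue,'frame')
for n,w in (('tape',(400,450,210,255)),('tub',(360,395,233,262)),('white',(345,378,148,180)),('knife',(240,300,140,160))):
    rect(P,region(P,*w,.01,.3),n)
a=cv2.resize(im[175:270,215:330],None,fx=5,fy=5,interpolation=2)[:475]
c2=cv2.resize(im[140:235,340:400],None,fx=3.6,fy=5,interpolation=2)[:475]
cv2.imwrite('pics/crop1.png',np.hstack([a,c2]))
E
```

```text
carton 2988 c [542.1  13. ] size [189.4 131.1] ang 89.79 z 69.4
farbar 509 c [665.9  85.1] size [ 28.7 199.4] ang 0.59 z 29.3
leftbar 312 c [578.  175.3] size [ 23.3 123.3] ang 88.62 z 29.0
redtop 98 c [ 623.4 -277.4] size [23.1 36.7] ang 14.11 z 101.6
redall 98 c [ 623.4 -277.4] size [23.1 36.7] ang 14.11 z 101.6
body 78 c [ 621.9 -278.7] size [34.  54.7] ang 8.59 z 46.7
frame 0 c [0. 0.] size [0. 0.] ang 0.0 z nan
tape 453 c [ 534.2 -406.5] size [103.5  91.8] ang 36.71 z 43.4
tub 391 c [ 478.2 -267. ] size [55.9 56.4] ang 73.29 z 67.7
white 276 c [ 718.6 -227.1] size [33.9 81.6] ang 27.99 z 77.4
knife 386 c [776.7  36.9] size [ 30.3 138.5] ang 4.68 z 15.6
  return np.nanmean(a, axis, out=out, keepdims=keepdims)
```

View pics/crop1.png

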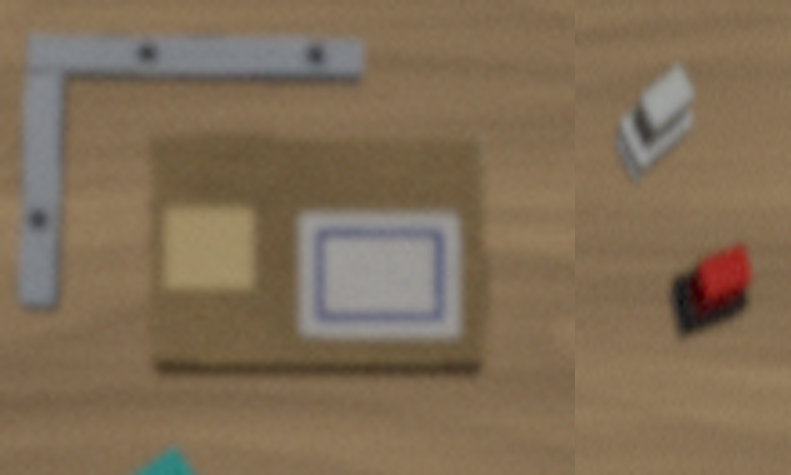

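The crop confirms both targets: the brown carton with the blue frame and label (crop about 380,275), and the red handle on a black body (crop about 720,280). Next I'll fit the fence lines precisely.

```bash
cat > f.py <<'E'
from m import *
def lines(P,side=None):
    Z=P[...,2];X=P[...,0]*1000;Y=P[...,1]*1000
    m=(Z>.022)&(Z<.036)
    a=m&(X>640)&(X<695)&(Y<150)&(Y>0); b=m&(Y>155)&(Y<200)&(X>530)&(X<640)
    def fit(t,s):
        c=[];q=[]
        for k in np.arange(t.min(),t.max()-8,8):
            w=s[(t>=k)&(t<k+8)]
            if len(w)>5:q.append(k+4);c.append([w.min(),w.max()])
        c=np.array(c);return np.polyfit(q,c.mean(1),1),np.median(c[:,1]-c[:,0])
    return fit(Y[a],X[a]),fit(X[b],Y[b])
if __name__=='__main__':
  for n in('top','scene'):
    D=np.load(n+'.npz');im,P=D['im'],D['P']
    print(n)
    try:
        (p,w),(q,w2)=lines(P); print('far x=',p,w,'yaw',-np.degrees(np.arctan(p[0])),'left y=',q,w2,'yaw',np.degrees(np.arctan(q[0])))
        # inner lines
        A=np.array([[1,-p[0]],[-q[0],1]]);print('corner',np.linalg.solve(A,[p[1]-11,q[1]-11]))
    except Exception as e: print(e)
    Z=P[...,2];X=P[...,0]*1000;Y=P[...,1]*1000
    rect(P,(Z>.065)&(Z<.075)&(X>440)&(X<640)&(Y>-110)&(Y<130),'carton')
    rect(P,(Z>.065)&(Z<.075)&(X>250)&(X<455)&(Y>-60)&(Y<300),'turq')
    I=im.astype(int);r=(I[...,2]>90)&(I[...,1]<50)&(I[...,0]<60)&(Y<-220)&(Y>-330)&(X>560)&(X<680)
    rect(P,r&(Z>.095),'redtop');rect(P,r,'redall')
    rect(P,(Z>.04)&(Z<.053)&(Y<-230)&(Y>-330)&(X>580)&(X<680),'body')
E
python3 f.py
```

```text
top
far x= [1.85085958e-02 6.63891264e+02] 20.26458779015161 yaw -1.0603433540092553 left y= [-2.13543342e-02  1.87486545e+02] 20.801637129776623 yaw -1.223327298169775
corner [655.89854535 162.48026783]
carton 2622 c [542.4  13.4] size [188.8 130. ] ang 89.0 z 69.5
turq 2715 c [324.3 134.8] size [129.7 190. ] ang 34.75 z 69.6
redtop 93 c [ 622.1 -276.7] size [22.  34.3] ang 15.29 z 101.6
redall 97 c [ 622.2 -276.6] size [22.  34.6] ang 16.36 z 101.6
body 70 c [ 622.8 -278.5] size [33.6 54.3] ang 11.99 z 46.3
scene
far x= [1.93529859e-02 6.67773898e+02] 21.505472037769778 yaw -1.1087060112808553 left y= [-9.03937373e-03  1.79503218e+02] 22.13917656161837 yaw -0.5179038584475874
corner [659.91949319 162.53795885]
carton 1855 c [545.2  12. ] size [194.5 135.2] ang 88.95 z 69.8
turq 1117 c [328.6 132.4] size [131.2 193.2] ang 35.05 z 69.7
redtop 43 c [ 635.1 -283.3] size [35.7 15.5] ang 82.66 z 98.7
redall 241 c [ 635.3 -282.3] size [38.  16.1] ang 83.06 z 79.2
body 155 c [ 626.9 -279.6] size [32.9 54.7] ang 15.29 z 46.9
```

Request:
{"fn": "send_rows", "kwargs": {
  "plan": [
    [0,0,0,0,-0.0873],
    [0,0,0,0,-0.0873],
    [0,0,0,0,-0.0873],
    [0,-0.017,-0.0366,0,0],
    [0,-0.017,-0.0366,0,0],
    [0,-0.017,-0.0366,0,0],
    [0,-0.017,-0.0366,0,0],
    [0,-0.017,-0.0366,0,0],
    [0,-0.017,-0.0366,0,0],
    [0,-0.017,-0.0366,0,0],
    [0,-0.017,-0.0366,0,0],
    [0,-0.017,-0.0366,0,0],
    [0,-0.017,-0.0366,0,0],
    [0,-0.017,-0.0366,0,0],
    [0,-0.017,-0.0366,0,0],
    [0,-0.017,-0.0366,0,0],
    [0,-0.017,-0.0366,0,0],
    [0,-0.017,-0.0366,0,0],
    [0,-0.017,-0.0366,0,0],
    [0,0,0,0,0]
  ]
}}

```text
time_s: 1.77
position: [0.4388, 0.0029, 0.237]
tcp_rot: [[-1.0, 0.027, 0.006], [0.027, 1.0, -0.004], [-0.006, -0.004, -1.0]]
force: [0.5, 0.6, 0.3]
opening: 1.001
grasp_force: 0.0
```

Request:
{"fn": "send_rows", "kwargs": {
  "plan": [
    [0,0,0,0.03,0],
    [0,0,0,0.03,0],
    [0,0,0,0.03,0],
    [0,0,0,0.03,0],
    [0,0,0,0.03,0],
    [0,0,0,0.03,0],
    [0,0,0,0.012,0],
    [0,0,0,0,0],
    [0,0,0,0,0]
  ]
}}

```text
time_s: 2.52
position: [0.4334, 0.0099, 0.044]
tcp_rot: [[-1.0, 0.02, -0.002], [0.02, 1.0, 0.001], [0.002, 0.001, -1.0]]
force: [-0.2, 0.2, 0.2]
opening: 0.995
grasp_force: 0.0
```

Request:
{"fn": "send_rows", "kwargs": {
  "plan": [
    [0,-0.008,0,0,0],
    [0,-0.008,0,0,0],
    [0,-0.006,0,0,0],
    [0,-0.006,0,0,0],
    [0,-0.006,0,0,0],
    [0,-0.006,0,0,0],
    [0,-0.006,0,0,0],
    [0,-0.006,0,0,0],
    [0,-0.006,0,0,0],
    [0,-0.006,0,0,0],
    [0,-0.006,0,0,0],
    [0,0,0,0,0]
  ]
}}

```text
time_s: 3.52
position: [0.5068, 0.0076, 0.0446]
tcp_rot: [[-1.0, 0.02, 0.004], [0.02, 1.0, -0.001], [-0.004, -0.001, -1.0]]
force: [0.5, 0.3, -0.7]
opening: 1.004
grasp_force: 0.1
```

Request:
{"fn": "send_rows", "kwargs": {
  "plan": [
    [0,-0.003,0,0,0],
    [0,-0.003,0,0,0],
    [0,-0.002,0,0,0]
  ]
}}

```text
time_s: 3.77
position: [0.5124, 0.0078, 0.0444]
tcp_rot: [[-1.0, 0.02, 0.0], [0.02, 1.0, -0.0], [-0.0, -0.0, -1.0]]
force: [-2.1, -0.4, -0.8]
opening: 0.998
grasp_force: 0.8
```

Request:
{"fn": "send_rows", "kwargs": {
  "plan": [
    [0,-0.002,0,0,0],
    [0,-0.001,0,0,0]
  ]
}}

```text
time_s: 3.93
position: [0.5129, 0.0079, 0.0444]
tcp_rot: [[-1.0, 0.02, -0.005], [0.02, 1.0, 0.0], [0.005, 0.0, -1.0]]
force: [-7.8, -1.8, 5.9]
opening: 1.004
grasp_force: 3.8
```

Request:
{"fn": "send_rows", "kwargs": {
  "plan": [
    [0,-0.001,0,0,0],
    [0,-0.001,0,0,0]
  ]
}}

```text
time_s: 4.1
position: [0.5128, 0.008, 0.0444]
tcp_rot: [[-1.0, 0.02, -0.009], [0.02, 1.0, 0.001], [0.009, 0.001, -1.0]]
force: [-11.6, -3.7, 7.6]
opening: 1.0
grasp_force: 5.4
```

Request:
{"fn": "send_rows", "kwargs": {
  "plan": [
    [0,0.012,0,0,0],
    [0,0.02,0,0,0],
    [0,0,0,-0.035,0],
    [0,0,0,-0.035,0],
    [0,0,0,-0.03,0],
    [0,-0.022,-0.0265,0,0],
    [0,-0.022,-0.0265,0,0],
    [0,-0.022,-0.0265,0,0],
    [0,-0.022,-0.0265,0,0],
    [0,-0.022,-0.0265,0,0],
    [0,0,0,0,0.1208],
    [0,0,0,0,0.1208],
    [0,0,0,0,0.1208],
    [0,0,0,0,0.1208],
    [0,0,0,0,0.1208],
    [0,0,0,0,0.1208],
    [0,0,0,0,0.1208],
    [0,0,0,0,0.1208],
    [0,0,0,0,0.1208]
  ]
}}

```text
time_s: 5.68
position: [0.5939, -0.1268, 0.1448]
tcp_rot: [[-0.442, 0.897, 0.003], [0.897, 0.442, -0.001], [-0.003, 0.003, -1.0]]
force: [-0.4, -0.6, 0.2]
opening: 0.999
grasp_force: 0.0
```

Request:
{"fn": "send_rows", "kwargs": {
  "plan": [
    [0,0,0,0,0.1208],
    [0,0,0,0,0.1208],
    [0,0,0,0,0.1208],
    [0,0,0,0,0.1208],
    [0,0,0,0,0],
    [0,0,0,0,0]
  ]
}}

```text
time_s: 6.18
position: [0.5933, -0.1266, 0.1447]
tcp_rot: [[0.016, 1.0, 0.002], [1.0, -0.016, -0.001], [-0.001, 0.002, -1.0]]
force: [-0.5, -0.4, -0.0]
opening: 1.0
grasp_force: 0.0
```

```bash
python3 - <<'E'
from f import *
s=read_state();print(s['time_s'],s['position'],s['joint_positions'],s['tcp_rot'][:,1])
im,P=cap('top');Z=P[...,2];X=P[...,0]*1000;Y=P[...,1]*1000
rect(P,(Z>.065)&(Z<.075)&(X>480)&(X<670)&(Y>-88)&(Y<130),'carton')
cv2.imwrite('pics/t2.png',im[140:300,180:420].repeat(3,0).repeat(3,1))
E
```

```text
6.1833 [ 0.59332655 -0.12657517  0.14474139] [-2.25881701e+01  3.53182456e+01  8.96017057e+01  8.16077170e-03
  5.49549789e+01 -2.16481225e+01] [ 0.99986193 -0.01648708  0.00207199]
carton 1818 c [590.8  18.8] size [178.2 129.7] ang 86.53 z 69.7
```

Request:
{"fn": "send_rows", "kwargs": {
  "plan": [
    [0,0,0,0.035,0],
    [0,0,0,0.035,0],
    [0,0,0,0.03,0],
    [0,0,0,0,0],
    [0,0.008,0,0,0],
    [0,0.008,0,0,0],
    [0,0.006,0,0,0],
    [0,0.006,0,0,0],
    [0,0.006,0,0,0],
    [0,0.006,0,0,0],
    [0,0.006,0,0,0],
    [0,0.006,0,0,0],
    [0,0.006,0,0,0],
    [0,0.006,0,0,0],
    [0,0.006,0,0,0],
    [0,0.006,0,0,0],
    [0,0.003,0,0,0],
    [0,0,0,0,0]
  ]
}}

```text
time_s: 7.73
position: [0.5934, -0.0459, 0.0442]
tcp_rot: [[0.019, 1.0, -0.001], [1.0, -0.019, 0.001], [0.001, -0.001, -1.0]]
force: [-0.3, -0.1, -0.5]
opening: 1.001
grasp_force: 0.0
```

Request:
{"fn": "send_rows", "kwargs": {
  "plan": [
    [0,0.002,0,0,0],
    [0,0.002,0,0,0]
  ]
}}

```text
time_s: 7.9
position: [0.5935, -0.043, 0.0441]
tcp_rot: [[0.02, 1.0, -0.001], [1.0, -0.02, 0.0], [0.0, -0.001, -1.0]]
force: [0.5, -1.6, 0.5]
opening: 1.001
grasp_force: 1.0
```

Request:
{"fn": "send_rows", "kwargs": {
  "plan": [
    [0,0.002,0,0,0],
    [0,0.001,0,0,0]
  ]
}}

```text
time_s: 8.07
position: [0.5936, -0.0398, 0.0441]
tcp_rot: [[0.02, 1.0, -0.001], [1.0, -0.02, 0.001], [0.001, -0.001, -1.0]]
force: [0.3, -1.9, -0.9]
opening: 1.001
grasp_force: 0.8
```

Request:
{"fn": "send_rows", "kwargs": {
  "plan": [
    [0,0.002,0,0,0],
    [0,0.001,0,0,0]
  ]
}}

```text
time_s: 8.23
position: [0.5938, -0.0369, 0.0442]
tcp_rot: [[0.02, 1.0, -0.001], [1.0, -0.02, 0.0], [0.0, -0.001, -1.0]]
force: [-1.5, -6.3, 0.1]
opening: 1.002
grasp_force: 2.9
```

Request:
{"fn": "send_rows", "kwargs": {
  "plan": [
    [0,0.001,0,0,0],
    [0,0.001,0,0,0]
  ]
}}

```text
time_s: 8.4
position: [0.5939, -0.0368, 0.0445]
tcp_rot: [[0.019, 1.0, -0.001], [1.0, -0.019, -0.003], [-0.003, -0.001, -1.0]]
force: [-1.9, -10.5, 0.6]
opening: 1.003
grasp_force: 5.4
```

Request:
{"fn": "send_rows", "kwargs": {
  "plan": [
    [0,0.001,0,0,0],
    [0,0.001,0,0,0]
  ]
}}

```text
time_s: 8.57
position: [0.594, -0.0368, 0.0448]
tcp_rot: [[0.018, 1.0, -0.001], [1.0, -0.018, -0.005], [-0.005, -0.001, -1.0]]
force: [-4.2, -15.8, 1.6]
opening: 0.995
grasp_force: 8.4
```

Request:
{"fn": "send_rows", "kwargs": {
  "plan": [
    [0,-0.006,0,0,0],
    [0,-0.02,0,0,0],
    [0,-0.03,0,0,0],
    [0,-0.03,0,0,0],
    [0,-0.02,0,-0.035,0],
    [0,-0.02,0,-0.035,0],
    [0,-0.02,0,-0.035,0],
    [0,-0.03,0,-0.035,0],
    [0,0,0,0,0],
    [0,0,0,0,0]
  ]
}}

```text
time_s: 9.4
position: [0.5922, -0.208, 0.1837]
tcp_rot: [[0.022, 1.0, 0.006], [1.0, -0.022, -0.002], [-0.002, 0.006, -1.0]]
force: [-0.5, -0.2, -0.3]
opening: 1.0
grasp_force: 0.0
```

```bash
python3 - <<'E'
from f import *
s=read_state();print(s['time_s'],s['position'])
im,P=cap('top');Z=P[...,2];X=P[...,0]*1000;Y=P[...,1]*1000
rect(P,(Z>.065)&(Z<.075)&(X>480)&(X<670)&(Y>-88)&(Y<170),'carton')
print(lines(P)); np.savez('t2.npz',im=im,P=P)
cv2.imwrite('pics/t2.png',cv2.resize(im[170:270,210:350],None,fx=5.6,fy=5.6,interpolation=2))
E
```

```text
9.4 [ 0.59221316 -0.20802477  0.18371636]
carton 1967 c [589.4  70.1] size [189.1 129.9] ang 89.41 z 69.7
((array([2.26919245e-02, 6.67962524e+02]), np.float64(10.655049494584489)), (array([-2.88494444e-02,  1.94286707e+02]), np.float64(15.144667731763946)))
```

View pics/t2.png

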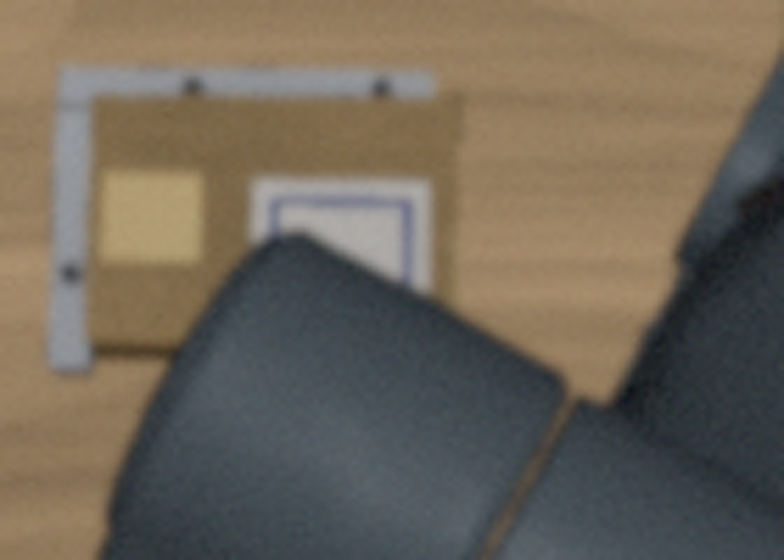

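Request:
{"fn": "send_rows", "kwargs": {
  "plan": [
    [255,0.0302,-0.013,0,0],
    [255,0.0302,-0.013,0,0],
    [255,0.0302,-0.013,0,0],
    [255,0.0302,-0.013,0,0],
    [255,0.0302,-0.013,0,0],
    [255,0.0302,-0.013,0,0],
    [255,0.0302,-0.013,0,0],
    [255,0.0302,-0.013,0,0],
    [255,0.0302,-0.013,0,0],
    [255,0,0,0.035,0],
    [255,0,0,0.035,0],
    [255,0,0,0.035,0],
    [255,0,0,0.035,0],
    [255,0,0,0,0],
    [255,0,0,0,0]
  ]
}}

```text
time_s: 10.7
position: [0.4754, 0.0689, 0.0385]
tcp_rot: [[0.019, 1.0, -0.01], [1.0, -0.019, 0.001], [0.001, -0.01, -1.0]]
force: [0.5, -0.3, 0.1]
opening: 0.019
grasp_force: 0.0
```

Request:
{"fn": "send_rows", "kwargs": {
  "plan": [
    [255,0,0.006,0,0],
    [255,0,0.006,0,0],
    [255,0,0.005,0,0],
    [255,0,0.004,0,0],
    [255,0,0.002,0,0]
  ]
}}

```text
time_s: 11.12
position: [0.5045, 0.067, 0.043]
tcp_rot: [[0.02, 1.0, 0.005], [1.0, -0.02, -0.0], [-0.0, 0.005, -1.0]]
force: [-0.8, 0.3, -0.1]
opening: 0.008
grasp_force: 0.0
```

Request:
{"fn": "send_rows", "kwargs": {
  "plan": [
    [255,0,0.002,0,0],
    [255,0,0.002,0,0]
  ]
}}

```text
time_s: 11.28
position: [0.5065, 0.0671, 0.0418]
tcp_rot: [[0.02, 1.0, 0.001], [1.0, -0.02, -0.0], [-0.0, 0.001, -1.0]]
force: [-0.7, 0.1, -0.2]
opening: 0.005
grasp_force: 0.0
```

Request:
{"fn": "send_rows", "kwargs": {
  "plan": [
    [255,0,0.002,0,0],
    [255,0,0.001,0,0]
  ]
}}

```text
time_s: 11.45
position: [0.5094, 0.0671, 0.0413]
tcp_rot: [[0.02, 1.0, 0.0], [1.0, -0.02, -0.0], [-0.0, 0.0, -1.0]]
force: [0.0, 0.6, -0.5]
opening: 0.005
grasp_force: 0.0
```

Request:
{"fn": "send_rows", "kwargs": {
  "plan": [
    [255,0,0.002,0,0],
    [255,0,0.001,0,0]
  ]
}}

```text
time_s: 11.62
position: [0.5105, 0.0672, 0.041]
tcp_rot: [[0.019, 1.0, -0.004], [1.0, -0.019, 0.0], [0.0, -0.004, -1.0]]
force: [-5.6, -1.3, 4.9]
opening: -0.0
grasp_force: 2.6
```

Request:
{"fn": "send_rows", "kwargs": {
  "plan": [
    [255,0,0.001,0,0],
    [255,0,0.001,0,0]
  ]
}}

```text
time_s: 11.78
position: [0.5113, 0.0672, 0.041]
tcp_rot: [[0.019, 1.0, -0.006], [1.0, -0.019, 0.0], [0.0, -0.006, -1.0]]
force: [-6.6, -0.1, 5.4]
opening: 0.004
grasp_force: 4.2
```

Request:
{"fn": "send_rows", "kwargs": {
  "plan": [
    [255,0,0.001,0,0],
    [255,0,0.001,0,0]
  ]
}}

```text
time_s: 11.95
position: [0.5112, 0.0673, 0.041]
tcp_rot: [[0.019, 1.0, -0.01], [1.0, -0.019, 0.0], [0.0, -0.01, -1.0]]
force: [-10.1, -1.2, 9.1]
opening: 0.005
grasp_force: 5.9
```

Request:
{"fn": "send_rows", "kwargs": {
  "plan": [
    [255,0,-0.006,0,0],
    [255,0,-0.025,0,0],
    [0,0,0,-0.04,0],
    [0,0,0,-0.04,0],
    [0,0,0,-0.04,0],
    [0,0,0,-0.04,0],
    [0,-0.0312,0.01355,0,0],
    [0,-0.0312,0.01355,0,0],
    [0,-0.0312,0.01355,0,0],
    [0,-0.0312,0.01355,0,0],
    [0,-0.0312,0.01355,0,0],
    [0,-0.0312,0.01355,0,0],
    [0,-0.0312,0.01355,0,0],
    [0,-0.0312,0.01355,0,0],
    [0,-0.0312,0.01355,0,0],
    [0,-0.0312,0.01355,0,0],
    [0,-0.0312,0.01355,0,0],
    [0,0,0,0,-0.094],
    [0,0,0,0,-0.094],
    [0,0,0,0,-0.094]
  ]
}}

```text
time_s: 13.62
position: [0.6278, -0.2797, 0.2003]
tcp_rot: [[-0.263, 0.965, 0.001], [0.965, 0.263, -0.0], [-0.0, 0.001, -1.0]]
force: [0.2, 0.6, 0.2]
opening: 0.999
grasp_force: 0.0
```

Request:
{"fn": "send_rows", "kwargs": {
  "plan": [
    [0,0,0,0,0],
    [0,0,0,0,0]
  ]
}}

```text
time_s: 13.78
position: [0.6276, -0.2786, 0.2008]
tcp_rot: [[-0.257, 0.966, 0.0], [0.966, 0.257, -0.0], [-0.0, 0.0, -1.0]]
force: [-0.3, 0.8, 0.2]
opening: 1.001
grasp_force: 0.0
```

```bash
python3 - <<'E'
from f import *
s=read_state();print(s['time_s'],s['position'],s['tcp_rot'][:,1])
for n in('top','scene'):
    im,P=cap(n);np.savez(n+'3.npz',im=im,P=P)
    Z=P[...,2];X=P[...,0]*1000;Y=P[...,1]*1000
    print(n,lines(P))
    rect(P,(Z>.065)&(Z<.075)&(X>480)&(X<670)&(Y>-88)&(Y<170),'carton')
    rect(P,(Z>.04)&(Z<.053)&(Y<-230)&(Y>-330)&(X>580)&(X<680),'body')
a=cv2.resize(im[140:330,150:400],(790,600),interpolation=2);cv2.imwrite('pics/s3.png',a)
E
```

```text
13.7833 [ 0.62759721 -0.27858874  0.20082223] [9.66395832e-01 2.57058341e-01 3.22572559e-04]
top ((array([4.89543072e-03, 6.70007725e+02]), np.float64(10.354571926447022)), (array([-3.01187968e-02,  1.95036327e+02]), np.float64(15.225806283800466)))
carton 2012 c [589.6  70. ] size [189.5 129.7] ang 89.7 z 69.7
body 0 c [0. 0.] size [0. 0.] ang 0.0 z nan
  return np.nanmean(a, axis, out=out, keepdims=keepdims)
Traceback (most recent call last):
  File "f.py", line 12, in lines
    return fit(Y[a],X[a]),fit(X[b],Y[b])
                          ~~~^^^^^^^^^^^
  File "f.py", line 8, in fit
    for k in np.arange(t.min(),t.max()-8,8):
                       ~~~~~^^
ValueError: zero-size array to reduction operation minimum which has no identity
```

```bash
python3 - <<'E'
from f import *
D=np.load('top3.npz');im,P=D['im'].astype(int),D['P'];X=P[...,0]*1000;Y=P[...,1]*1000
b=(im[...,0]-im[...,2]>15)&(abs(X-574)<45)&(abs(Y-35)<55)&(abs(P[...,2]-.07)<.006)
rect(P,b,'frame')
w=(im.min(-1)>95)&(abs(X-574)<60)&(abs(Y-35)<70)&(abs(P[...,2]-.07)<.006)
rect(P,w,'label')
im,P=cap('scene');np.savez('scene3.npz',im=im,P=P)
cv2.imwrite('pics/s3.png',cv2.resize(im[140:330,150:400],(790,600),interpolation=2))
E
```

```text
frame 32 c [575.7  44.7] size [51.5 50.6] ang 89.12 z 70.5
label 463 c [577.2  44.4] size [76.1 74.8] ang 0.02 z 69.9
```

View pics/s3.png

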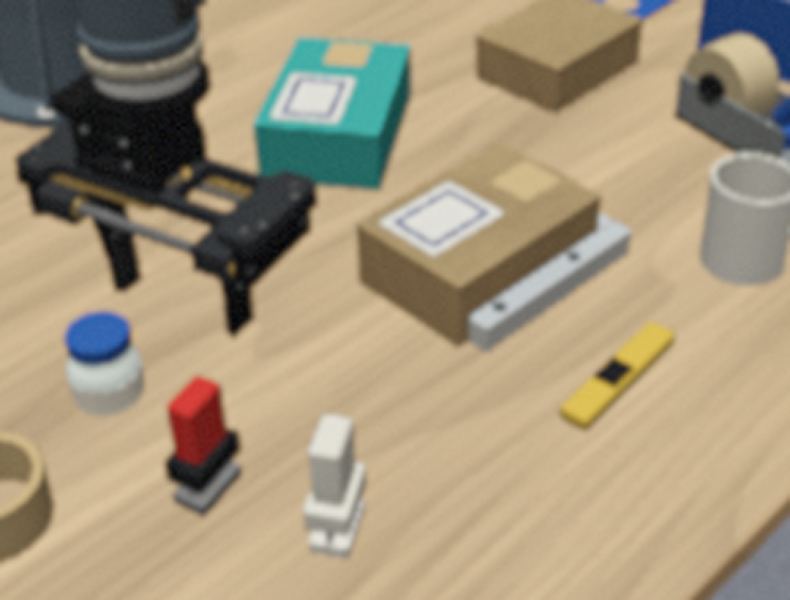

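The scene crop shows the carton flush along the far bar (470–630, 230–340). The red stamp at (205,440) is below the open gripper, clear of the jar and the white look-alike.

Request:
{"fn": "send_rows", "kwargs": {
  "plan": [
    [0,0,-0.003,0.03,0],
    [0,0,0,0.03,0],
    [0,0,0,0.03,0],
    [0,0,0,0.025,0],
    [0,0,0,0.015,0],
    [0,0,0,0,0],
    [100,0,0,0,0],
    [150,0,0,0,0],
    [180,0,0,0,0],
    [200,0,0,0,0],
    [220,0,0,0,0],
    [255,0,0,0,0],
    [255,0,0,0,0],
    [255,0,0,0,0],
    [255,0,0,0,0]
  ]
}}

```text
time_s: 15.18
position: [0.6246, -0.2793, 0.0713]
tcp_rot: [[-0.259, 0.966, 0.0], [0.966, 0.259, -0.0], [-0.0, 0.0, -1.0]]
force: [-0.2, -0.5, -0.3]
opening: 0.402
grasp_force: 0.0
```

Request:
{"fn": "send_rows", "kwargs": {
  "plan": [
    [255,0,0,0,0],
    [255,0,0,0,0],
    [255,0,0,0,0],
    [255,0,0,0,0]
  ]
}}

```text
time_s: 15.52
position: [0.6245, -0.2792, 0.0711]
tcp_rot: [[-0.259, 0.966, -0.0], [0.966, 0.259, 0.0], [0.0, -0.0, -1.0]]
force: [0.7, -0.7, -0.6]
opening: 0.274
grasp_force: 30.0
```

Request:
{"fn": "send_rows", "kwargs": {
  "plan": [
    [255,0,0,-0.02,0],
    [255,0,0,-0.035,0],
    [255,0,0,-0.035,0],
    [255,0,0,-0.035,0],
    [255,0,0,0,0.094],
    [255,0,0,0,0.094],
    [255,0,0,0,0.094],
    [255,0.03,0,0,0],
    [255,0.03,0,0,0],
    [255,0.03,0,0,0],
    [255,0.03,0,0,0],
    [255,0,0,0,0],
    [255,0,0,0,0],
    [255,0,0,0,0]
  ]
}}

```text
time_s: 16.68
position: [0.627, -0.1594, 0.1961]
tcp_rot: [[0.019, 1.0, 0.0], [1.0, -0.019, -0.001], [-0.001, 0.0, -1.0]]
force: [-0.2, -0.5, -1.2]
opening: 0.273
grasp_force: 30.0
```

```bash
python3 - <<'E'
from f import *
s=read_state();p=s['position']*1000;print(s['time_s'],p,s['tcp_rot'],s['opening'],s['force'])
im,P=cap('scene');np.savez('scene4.npz',im=im,P=P)
I=im.astype(int)
Q=P*1000-p
near=(abs(Q[...,0])<60)&(abs(Q[...,1])<60)
R=s['tcp_rot']; T=Q@R   # tool coords
def rng(m,l):
    t=T[m]; print(l,m.sum(),'tool min/max',np.round(np.percentile(t,[2,98],axis=0),1).tolist())
red=near&(I[...,2]>90)&(I[...,1]<50)
rng(red,'red')
rng(near&(Q[...,2]>-75)&(Q[...,2]<-18)&~red,'lower')
for z in range(-74,-16,8): rng(near&(Q[...,2]>z)&(Q[...,2]<z+8),z)
# label/frame rays to plane z=70
c=calibration('scene');v,u=np.mgrid[0:420,0:560]
d=np.stack([(u-c['cx'])/c['fx'],(v-c['cy'])/c['fy'],np.ones(u.shape)],-1)@c['rotation'].T
G=c['xyz']+d*((.07-c['xyz'][2])/d[...,2])[...,None]; G*=1000
top=(abs(P[...,2]-.07)<.008)&(abs(G[...,0]-574)<50)&(abs(G[...,1]-35)<60)
for nm,m in(('frame',top&(I[...,0]-I[...,2]>12)),('label',top&(I.min(-1)>125))):
    r=cv2.minAreaRect(G[m][:,:2].astype(np.float32));print(nm,m.sum(),r)
a=cv2.resize(im[120:330,170:450],(800,600),interpolation=2);cv2.imwrite('pics/s4.png',a)
E
```

```text
16.6833 [ 627.02697955 -159.43491301  196.08278887] [[ 1.88057921e-02  9.99823155e-01  6.32221214e-06]
 [ 9.99822942e-01 -1.88057839e-02 -6.54152872e-04]
 [-6.53918295e-04  1.86229556e-05 -9.99999786e-01]] 0.2727866200755274 [-0.23203508 -0.50566769 -1.20450998]
red 151 tool min/max [[-37.4, -3.2, -63.7], [-9.6, 40.5, 19.0]]
lower 416 tool min/max [[-26.9, -11.2, 22.1], [23.7, 19.6, 69.4]]
-74 34 tool min/max [[-25.5, -7.8, 66.2], [21.0, 17.3, 71.0]]
-66 122 tool min/max [[-25.0, -11.3, 58.3], [23.3, 17.7, 65.5]]
-58 18 tool min/max [[-24.2, -1.7, 52.8], [11.1, 15.4, 58.0]]
-50 15 tool min/max [[-25.4, 5.8, 42.1], [21.7, 18.3, 46.3]]
-42 66 tool min/max [[-27.1, -11.3, 34.2], [22.5, 19.6, 41.5]]
-34 64 tool min/max [[-27.1, -8.5, 26.4], [22.8, 20.0, 33.7]]
-26 102 tool min/max [[-26.0, -12.3, 19.1], [26.3, 19.9, 25.8]]
-18 39 tool min/max [[-19.9, -6.2, 10.1], [8.6, 22.4, 17.9]]
frame 9 ((575.4552001953125, 36.0828857421875), (78.45101928710938, 10.046587944030762), 54.62985610961914)
label 584 ((573.926513671875, 36.2459831237793), (101.58980560302734, 82.14797973632812), 88.71256256103516)
```

View pics/s4.png

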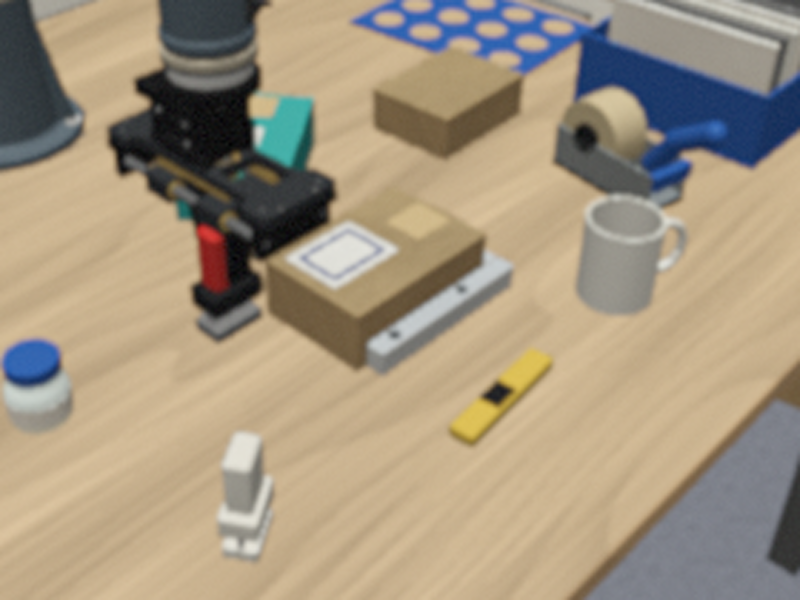

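The stamp hangs upright in the gripper (foot at about 228,318) and the label on the carton is fully visible (342,253). I'll get a less biased label centre before moving over it.

```bash
cat > g.py <<'E'
from f import *
def plane(n,z=.07):
    c=calibration(n);v,u=np.mgrid[0:420,0:560]
    d=np.stack([(u-c['cx'])/c['fx'],(v-c['cy'])/c['fy'],np.ones(u.shape)],-1)@c['rotation'].T
    return 1000*(c['xyz']+d*((z-c['xyz'][2])/d[...,2])[...,None])
def label(n,im,cx,cy):
    G=plane(n);k=im[...,0].astype(float)   # blue channel: brown low, label high
    W=(abs(G[...,0]-cx)<50)&(abs(G[...,1]-cy)<62)
    t=(np.percentile(k[W],10)+np.percentile(k[W],90))/2
    m=((k>t)&W).astype(np.uint8); nn,L,st,_=cv2.connectedComponentsWithStats(m)
    m=(L==1+np.argmax(st[1:,4])).astype(np.uint8);m=cv2.morphologyEx(m,cv2.MORPH_CLOSE,np.ones((7,7)))>0
    g=G[m][:,:2];C=np.cov(g.T);e,V=np.linalg.eigh(C);a=np.degrees(np.arctan2(V[0,1],V[1,1]))
    print(n,'label c',g.mean(0).round(1),'sides',np.sqrt(12*e).round(1),'yaw',round(-((a+90)%180-90),2)); return g.mean(0)
E
python3 - <<'E'
from g import *
for f,n,c in(('top','top',(527,-22)),('scene','scene',(529,-22)),('scene3','scene',(574,35)),('scene4','scene',(574,35))):
    D=np.load(f+'.npz');print(f);label(n,D['im'],*c)
for f in('scene','scene4'):
    P=np.load(f+'.npz')['P'];X,Y,Z=[P[...,i]*1000 for i in range(3)]
    m=(abs(Z-70)<4)&(X>470)&(X<670)&(Y<170)&(Y>-88);g=P[m][:,:2]*1000;print(f,'carton pct',np.percentile(g,[1,99],axis=0).round(1))
E
```

```text
top
top label c [529.  -22.1] sides [73.8 90.1] yaw -1.98
scene
scene label c [528.  -21.9] sides [74.5 93.1] yaw 2.03
scene3
scene label c [575.   35.1] sides [74.4 94. ] yaw 0.19
scene4
scene label c [575.1  35. ] sides [74.5 94.1] yaw 0.19
scene carton pct [[481.9 -82.2]
 [610.7 105.2]]
scene4 carton pct [[530.5 -25.7]
 [658.  162.5]]
```

Request:
{"fn": "send_rows", "kwargs": {
  "plan": [
    [255,0.0276,-0.008,0,0],
    [255,0.0276,-0.008,0,0],
    [255,0.0276,-0.008,0,0],
    [255,0.0276,-0.008,0,0],
    [255,0.0276,-0.008,0,0],
    [255,0.0276,-0.008,0,0],
    [255,0.0278,-0.008,0,0],
    [255,0,0,0,0],
    [255,0,0,0.025,0],
    [255,0,0,0.02,0],
    [255,0,0,0,0],
    [255,0,0,0,0],
    [255,0,0,0,0]
  ]
}}

```text
time_s: 17.82
position: [0.5758, 0.034, 0.1518]
tcp_rot: [[0.021, 1.0, 0.001], [1.0, -0.021, -0.0], [-0.0, 0.001, -1.0]]
force: [0.8, -0.4, -1.8]
opening: 0.275
grasp_force: 30.0
```

```bash
python3 - <<'E'
from g import *
s=read_state();print(s['time_s'],s['position']*1000,s['tcp_rot'][:,1],s['force'])
im,P=cap('scene');np.savez('scene5.npz',im=im,P=P)
c=calibration('scene')
def px(w):
    q=(np.array(w)/1000-c['xyz'])@c['rotation'];return (q[:2]/q[2]*c['fx']+[c['cx'],c['cy']])
p=s['position']*1000;th=-.0192;R=np.array([[np.cos(th),-np.sin(th)],[np.sin(th),np.cos(th)]])
def box(ctr,hx,hy,z): return np.array([px([*(np.array(ctr)+R@[a*hx,b*hy]),z]) for a,b in((1,1),(1,-1),(-1,-1),(-1,1))])
o=np.array([230,175]);f=8
big=cv2.resize(im[175:250,230:330],None,fx=f,fy=f,interpolation=2)
for b,col in((box((574.8,35),22,32,70),(0,255,0)),(box(p[:2],15,25,p[2]-71.1),(0,0,255)),(box(p[:2],15,25,p[2]-71.1+12),(0,0,255))):
    cv2.polylines(big,[np.int32((b-o+.5)*f)],True,col,1)
cv2.imwrite('pics/s5.png',big)
E
```

```text
17.8167 [575.7758953   34.00624927 151.8319834 ] [ 0.99978078 -0.02088696  0.00146159] [ 0.8461812  -0.40992711 -1.81100547]
```

View pics/s5.png

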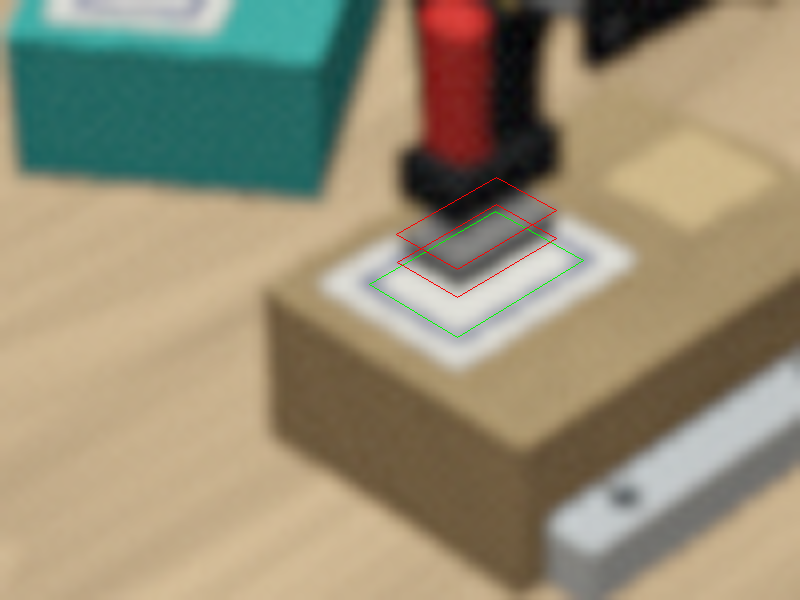

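Request:
{"fn": "send_rows", "kwargs": {
  "plan": [
    [255,0,-0.001,0.005,0],
    [255,0,0,0.004,0],
    [255,0,0,0,0],
    [255,0,0,0,0],
    [255,0,0,0,0]
  ]
}}

```text
time_s: 18.28
position: [0.5738, 0.0352, 0.1423]
tcp_rot: [[0.019, 1.0, 0.0], [1.0, -0.019, -0.0], [-0.0, 0.0, -1.0]]
force: [-0.1, 0.5, -1.7]
opening: 0.271
grasp_force: 30.0
```

Request:
{"fn": "send_rows", "kwargs": {
  "plan": [
    [255,0,0,0.002,0],
    [255,0,0,0,0],
    [255,0,0,0,0]
  ]
}}

```text
time_s: 18.53
position: [0.5741, 0.0352, 0.1407]
tcp_rot: [[0.019, 1.0, 0.001], [1.0, -0.019, -0.0], [-0.0, 0.001, -1.0]]
force: [-0.0, -0.1, 1.7]
opening: 0.273
grasp_force: 30.0
```

Request:
{"fn": "send_rows", "kwargs": {
  "plan": [
    [255,0,0,0.002,0],
    [255,0,0,0.002,0],
    [255,0,0,0,0],
    [255,0,0,0,0]
  ]
}}

```text
time_s: 18.87
position: [0.5742, 0.0352, 0.1364]
tcp_rot: [[0.02, 1.0, 0.001], [1.0, -0.02, -0.0], [-0.0, 0.001, -1.0]]
force: [-0.5, -0.0, 3.4]
opening: 0.274
grasp_force: 30.0
```

Request:
{"fn": "send_rows", "kwargs": {
  "plan": [
    [255,0,0,0.001,0],
    [255,0,0,0,0],
    [255,0,0,0,0]
  ]
}}

```text
time_s: 19.12
position: [0.5742, 0.0352, 0.1354]
tcp_rot: [[0.02, 1.0, 0.001], [1.0, -0.02, -0.0], [-0.0, 0.001, -1.0]]
force: [1.4, 0.2, 4.5]
opening: 0.272
grasp_force: 30.0
```

Request:
{"fn": "send_rows", "kwargs": {
  "plan": [
    [255,0,0,0,0],
    [255,0,0,0,0],
    [255,0,0,0,0],
    [255,0,0,0,0],
    [255,0,0,0,0],
    [255,0,0,0,0]
  ]
}}

```text
time_s: 19.62
position: [0.5741, 0.0352, 0.1353]
tcp_rot: [[0.02, 1.0, 0.001], [1.0, -0.02, -0.0], [-0.0, 0.001, -1.0]]
force: [2.2, 0.5, 4.1]
opening: 0.275
grasp_force: 30.0
```

```bash
python3 - <<'E'
from g import *
s=read_state();print(s['time_s'],s['position']*1000,s['force'])
im,P=cap('scene')
cv2.imwrite('pics/s6.png',cv2.resize(im[165:265,230:365],None,fx=5.9,fy=5.9,interpolation=2))
E
```

```text
19.6167 [574.14907462  35.16018531 135.32144589] [2.18643927 0.52322419 4.05881271]
```

View pics/s6.png

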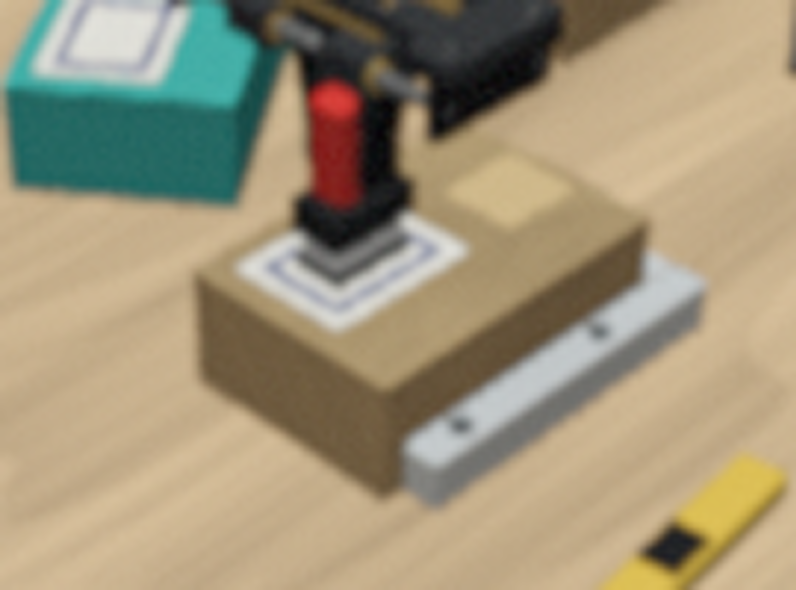

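The stamp is pressed inside the frame (foot front corner at about 338,285; frame corner at about 338,306). I'll check the centring once with an overlay.

```bash
python3 - <<'E'
from g import *
s=read_state()
ims=[cap('scene')[0].astype(float) for _ in range(6)];im=np.mean(ims,0).astype(np.uint8)
c=calibration('scene')
def px(w):
    q=(np.array(w)/1000-c['xyz'])@c['rotation'];return (q[:2]/q[2]*c['fx']+[c['cx'],c['cy']])
p=s['position']*1000;th=-.0195;R=np.array([[np.cos(th),-np.sin(th)],[np.sin(th),np.cos(th)]])
def box(ctr,hx,hy,z): return np.array([px([*(np.array(ctr)+R@[a*hx,b*hy]),z]) for a,b in((1,1),(1,-1),(-1,-1),(-1,1))])
o=np.array([262,188]);f=14
big=cv2.resize(im[188:230,262:318],None,fx=f,fy=f,interpolation=2)
for b,col in((box((574.8,35),22,32,70),(0,255,0)),(box((574.8,35),26,36,70),(0,255,0)),(box((574.8,35),35,45,70),(255,255,0)),(box(p[:2],15,25,70),(0,0,255)),(box(p[:2],15,25,82),(0,0,255)),(box(p[:2],17,27,90),(255,0,255)),(box(p[:2],17,27,112),(255,0,255))):
    cv2.polylines(big,[np.int32((b-o+.5)*f)],True,col,1)
cv2.imwrite('pics/s7.png',big); print(big.shape,s['time_s'],s['force'])
E
```

```text
(588, 784, 3) 19.6667 [1.26805945 0.04606199 4.49988233]
```

View pics/s7.png

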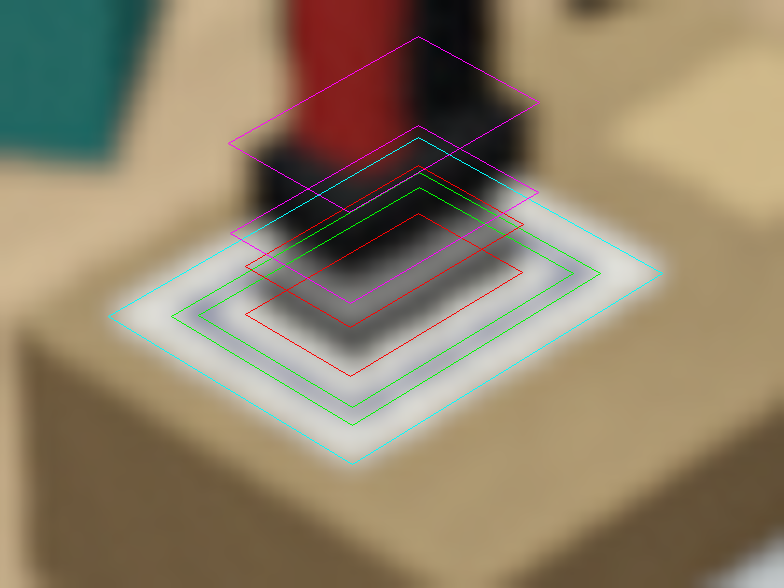

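The frame and label overlay matches, but the foot looks about 1 px higher than predicted, which would be a few mm off centre. I'll settle it with a sub-pixel model fit on this view and on the hover view.

```bash
cat > fit.py <<'E'
from g import *
from scipy.optimize import minimize
c=calibration('scene');th=-.0195;R=np.array([[np.cos(th),-np.sin(th)],[np.sin(th),np.cos(th)]])
S=8;O=np.array([256,180]);W,H=70,56
def px(w):
    q=(np.asarray(w)/1000-c['xyz'])@c['rotation'];return q[:,:2]/q[:,2:]*c['fx']+[c['cx'],c['cy']]
def poly(lay,k,pts): cv2.fillPoly(lay,[np.int32(np.round((px(pts)-O+.5)*S))],k)
def rectp(ct,hx,hy,z): return np.array([[*(ct+R@[a*hx,b*hy]),z] for a,b in((1,1),(1,-1),(-1,-1),(-1,1))])
def hexbox(lay,ks,ct,hx,hy,z0,z1):
    b,t=rectp(ct,hx,hy,z0),rectp(ct,hx,hy,z1)
    poly(lay,ks[0],np.array([b[0],b[1],t[1],t[0]]));poly(lay,ks[1],np.array([b[1],b[2],t[2],t[1]]));poly(lay,ks[2],t)
def run(im,ct0,zf,comp):
    im=im[O[1]:O[1]+H,O[0]:O[0]+W].astype(float)
    win=np.zeros((H,W),np.uint8);sp=np.array([574.8,35])
    cv2.fillPoly(win,[np.int32(px(rectp(sp,42,52,70))-O)],1)
    bb=px(np.vstack([rectp(np.array(ct0),17,27,zf+26-comp),rectp(np.array(ct0),17,27,zf+40-comp)]))-O
    v,u=np.mgrid[0:H,0:W]
    win=(win>0)&(v>px(rectp(np.array(ct0),0,0,zf+30-comp))[0,1]-O[1])
    def res(x):
        lay=np.zeros((H*S,W*S),np.uint8);l=x[:2];f=x[2:4]
        poly(lay,1,rectp(l,35,45,70));poly(lay,2,rectp(l,26,36,70));poly(lay,1,rectp(l,22,32,70))
        hexbox(lay,(3,4,5),f,15,25,zf,zf+12)
        hexbox(lay,(6,7,8),f,17,27,zf+26-comp,zf+48-comp)
        A=np.stack([cv2.resize(cv2.GaussianBlur((lay==k).astype(np.float32),(0,0),abs(x[4])*S),(W,H),interpolation=cv2.INTER_AREA)[win] for k in range(9)],1)
        b=im[win];sol=np.linalg.lstsq(A.T@A+1e-3*np.eye(9),A.T@b,rcond=None)[0]
        return ((A@sol-b)**2).mean()
    best=None
    for d in((0,0),(-3,3)):
        x0=np.array([*sp,ct0[0]+d[0],ct0[1]+d[1],1.0])
        sim=np.vstack([x0]+[x0+np.eye(5)[i]*([3,3,3,3,.3][i]) for i in range(5)])
        r=minimize(res,x0,method='Nelder-Mead',options=dict(initial_simplex=sim,maxfev=350,xatol=.05,fatol=.01))
        print(r.x.round(2),'mse',round(r.fun,2),'stamp-frame (carton axes)',(R.T@(r.x[2:4]-r.x[:2])).round(2))
E
python3 - <<'E'
from fit import *
im=np.mean([cap('scene')[0].astype(float) for _ in range(4)],0);np.save('s8.npy',im)
p=read_state()['position']*1000;print(p)
run(im,p[:2],70,141-p[2])
print('hover');run(np.load('scene5.npz')['im'],(575.8,34.0),151.8-71.1,0)
E
```

```text
[574.09776554  35.17013355 135.29875063]
[573.82  36.21 571.55  39.31   1.07] mse 58.5 stamp-frame (carton axes) [-2.32  3.06]
[574.02  36.01 571.6   39.32   1.08] mse 59.38 stamp-frame (carton axes) [-2.48  3.27]
hover
[574.08  35.83 573.01  37.6    0.93] mse 36.76 stamp-frame (carton axes) [-1.1   1.75]
[573.93  36.38 572.9   37.99   0.91] mse 36.61 stamp-frame (carton axes) [-1.06  1.59]
```

Both fits agree that the stamp sits about 2 mm low in x and 3 mm high in y relative to the frame. I'll lift, correct and press again.

Request:
{"fn": "send_rows", "kwargs": {
  "plan": [
    [255,0,0,-0.004,0],
    [255,0,0,-0.007,0],
    [255,0,0,0,0],
    [255,-0.0028,0.0022,0,0],
    [255,0,0,0,0],
    [255,0,0,0,0],
    [255,0,0,0.003,0],
    [255,0,0,0.002,0],
    [255,0,0,0.001,0],
    [255,0,0,0.001,0],
    [255,0,0,0.001,0],
    [255,0,0,0.001,0],
    [255,0,0,0.001,0],
    [255,0,0,0.001,0],
    [255,0,0,0,0],
    [255,0,0,0,0],
    [255,0,0,0,0]
  ]
}}

```text
time_s: 21.58
position: [0.5755, 0.0324, 0.1352]
tcp_rot: [[0.019, 1.0, -0.001], [1.0, -0.019, 0.0], [0.0, -0.001, -1.0]]
force: [-2.4, -1.0, 4.0]
opening: 0.278
grasp_force: 30.0
```

```bash
python3 - <<'E'
from fit import *
im=np.mean([cap('scene')[0].astype(float) for _ in range(4)],0)
s=read_state();p=s['position']*1000;print(p,s['force'],s['time_s'])
run(im,p[:2],70,141-p[2])
cv2.imwrite('pics/s9.png',cv2.resize(im[165:265,230:365].astype(np.uint8),None,fx=5.9,fy=5.9,interpolation=2))
E
```

```text
[575.59660475  32.38796681 135.16967255] [-1.90921928 -0.57106725  3.52440459] 21.7833
[574.    36.55 573.16  36.61   1.07] mse 47.16 stamp-frame (carton axes) [-0.84  0.05]
[574.24  36.2  573.18  36.14   1.1 ] mse 49.35 stamp-frame (carton axes) [-1.06 -0.08]
```

View pics/s9.png

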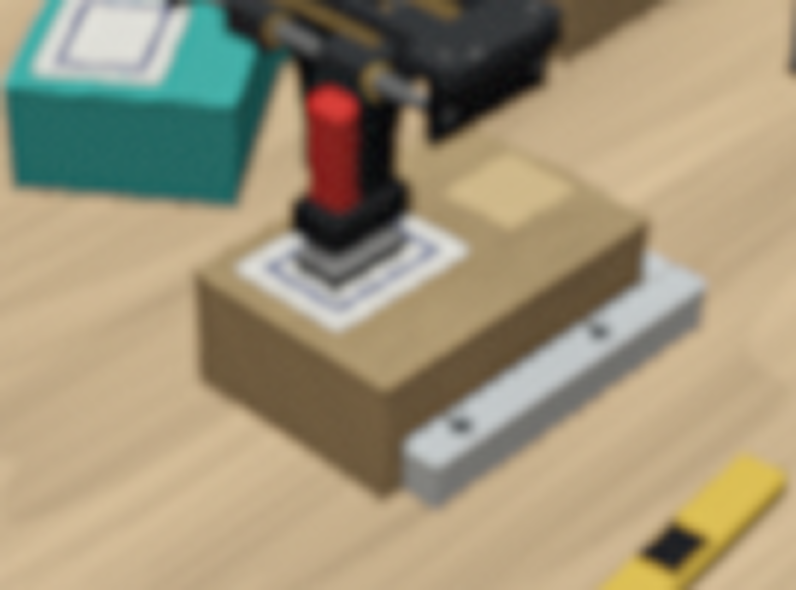

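The foot is now centred in the frame to about 1 mm, the spring is about half in (about 5.5 N), and the carton is still against the bar. Handing in.

```bash
python3 -c "from rig import hand_in;print(hand_in())"
```

```text
the job is handed in; nothing more can be done
None
```

I handed the job in at about 22 s, with the carton pushed flush into the fence corner and the stamp held upright, square and centred in the printed frame to about 1 mm, its spring about half-way in (about 5.5 N); I had to lift and re-press once to correct about 4 mm of off-centre, and the judge returned no verdict.

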